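# Load and lock the sample tray of a clarity viewer

## Robot

A 6-joint arm with a two-finger parallel gripper is mounted at the origin on a cart in front of the work surface, level with it; the furniture and walls round the work are solid. World frame = base frame: x ahead of the robot, y to its left, z up, the work surface at z = 0. Lengths are in mm, angles in rad, forces in N, time in s.
With the tool pointing down it reaches from about 300 to 875 mm from the base axis. Payload 4.2 kg.
Tool frame: the origin (TCP) lies between the finger pads; the fingertips stand 17 mm ahead of it and the grasp point (between the pads) lies 2 mm behind it; z points along the fingers, y is the direction in which the jaws open and shut (so a half turn about z gives the same grasp; the last joint's range is limited). The gripper opens to 85 mm and grips with 20 to 120 N. Pads are 22 mm wide; open, the fingers measure 114 mm over their backs; the gripper's body (76 mm by 85 mm) begins 54 mm behind the grasp point. The pads swing forward as they close: fully open they stand 13 mm farther back than shut.
Start: joints at [-1.128, 0.32, 1.565, -0, 1.257, -0.02], TCP at [256.716, -514.525, 248.338] pointing down, gripper open.
Joint ranges: [-3.11, 3.11], [-0.84, 2.01], [0.21, 2.61], [-1.34, 4.49], [0.05, 2.63], [-2.56, 2.56]. Speed limits (rad/s): [2.57, 2.57, 3.14, 3.14, 3.14, 3.14].

## Interface

Orientations are given as a unit quaternion [w, x, y, z].
In Python, from plant import readout, get_image, get_calibration, robot, spot_in, silhouettes, landmark_of gives the robot as it stands.
- The arm moves only by the tool play_rows, never from a script. Its argument "steps" is a list of rows, each a list of 2 entries, a list of its own where there are three numbers: the shift along the tool's x, y, z in m, then the turn about the tool's z in degrees. A call has 1 to 10 rows; each row is the pose to reach, as a shift and turn from the pose commanded when the call began, along the tool's axes at that moment; what a row does not reach only later rows make up. A row lasts 1/12 s, in which the tool goes at most 41.7 mm and 7.16 degrees, less where a joint would pass 70% of its speed; a pose out of reach is approached as far as the arm can. A call with a gripper value outside its range is refused whole. "claw" is the finger opening in m, from 0 to 0.0854, set as the call begins (left out, the last holds). The fingers move at their own pace and stop on an object; the grip force is fixed at half the most. Time passes only in rows, so rows that repeat a pose let the fingers close. It gives the time, the measured TCP pose, the force and the opening at its end, in the units of the state.
- readout.read_state(): the state, without advancing time (a new reading comes with each control period).
- get_image(name): name is "scene" or "top"; returns (picture, depth): 384x512x3 uint8, red, green, blue; 384x512 float32, mm along the optical axis (not along the pixel's ray), 0 where there is no reading.
- get_calibration(name): a dict with "fx", "fy", "cx", "cy" (pixels), "eye" and "attitude" of the camera in the world. Camera axes: x right, y down, z forward; pixel columns grow to the right and rows downward; lengths in mm; the calibration is good to about 2 mm. A picture is of the moment at which its call begins. get_calibration takes no time and is no camera call.
- robot.close_job(): hands the job in, once; it reports no verdict.
Trained networks look in the newest picture that a camera, given by its name, has taken for a name from the list of things; names that differ only in an ending like _2 or _b are one class to them, and where a whole thing is asked for, a point or a joint stands for the part that bears it (a point fixed in the world has none). Each returns a list of dicts, best first, with "confidence" (0 to 1); they miss things now and then, are a little off and sometimes report something else, mostly with a low value. They report only what shows in the picture. A call takes as long as a camera call. They do not tell look-alikes from the thing itself.
- spot_in(camera, query): "box" ([left, top, right, bottom] in pixels, round what is visible of it).
- silhouettes(camera, query): "mask" (384x512 bool, what is visible of it) and "box" ([left, top, right, bottom] in pixels, round what is visible of it).
- landmark_of(camera, query): "centre" ([column, row] in pixels: a listed point, or the origin of a listed thing).
The state is a dict: "time": time; "joint_positions": joint angles; "joint_vel": joint speeds; "effort": joint torques, N m; "tool_pos": TCP position; "orientation": TCP orientation; "force": force on the tool from outside, world axes, zero at the start; "ft_torque": the same for the moment, N m; "finger_gap": opening from 0.0 (shut) to 1.0 (fully open).
Only numpy, scipy, OpenCV 4.12 (cv2) and the standard library are available. Lean on these libraries where they do the work, as an engineer would, in place of code of your own. Each camera call takes 0.05 s, during which the arm holds its last target. There are 200 camera calls.

## Task

Set up the clarity viewer for the next batch: lift the two small checked bottles out of the viewer's white sample tray and stand them upright in the grey tray, then stand every sample bottle waiting on the bench upright in the sample tray. When all are loaded, turn the red eccentric knob until its lobe presses the sample tray firmly home against the two rubber buffers; only then, so that no sample gets light before it is locked, slide the black shutter grip to its next click stop (the clear slits), no further. Leave the other things on the bench where they are.

Things in the scene. Friction and masses are not known exactly. Their poses are not given: they have to be found in the camera images.
- viewer: clarity viewer, fixed. Frame: origin on the bench, x from its front (robot side) to the light box at its back, y along the slits, z up. Base plate x -119..104, y -203..202 mm, top z = 12 mm. Light box x 40..100, y -177..133, top z = 110 mm, three slits in front. The tray channel lies between two steel cheeks (top z = 22 mm), centre line x = -40 mm.
- buffers (a point): midpoint between the relaxed tips of the two black sprung rubber buffers (70 mm apart; viewer x = -40, y = -165, z = 21 mm) that stop the tray at its -y end; axes as the viewer's. Together they give 3 N per mm, up to 10 mm. The tray is home when its end has pressed them.
- sample_tray: white loose tray 136 x 312 x 16 mm (x, y, z) in the viewer's channel, frame parallel to the viewer's, origin at the centre of its underside (z = 12 mm). The eccentric pushes its solid +y end (land y 130..156 mm) and moves it 2 to 6 mm towards -y until it meets the buffers, at viewer y = -9 mm; home when its origin is below viewer y = -10 mm.
- tray_well (a point): centre of the sample tray's well on its floor (tray x = 0, y = -11 mm, 4 mm above the tray's origin); axes as the tray's. Well 128 mm (x) by 282 mm (y), rim 10 mm above the floor. Three printed circles at y = -75, 0, 75 mm from this point mark good places; anywhere on the floor clear of the rim will do.
- eccentric: the eccentric clamp: steel lobe disc, spindle and red knob in one piece; origin on its vertical axis, 12 mm above the bench; its y axis points to the lobe.
- eccentric_turn (a joint): angle (rad) of the eccentric, 0 to 2.75 (end stop), growing counter-clockwise from above; starts slack, 0 to 0.6. At 0 the lobe points to viewer +y, away from the tray. Disc radius 22 mm, 9 mm off axis. It brings the tray to the buffers at about 1.6, bears with about 15 N at 2.2 and 20 N at 2.6. Stiff (0.1 N m free, up to 0.4 under load); stays where it is left.
- knob_grip (a point): grip point of the red eccentric knob, on its vertical axis (viewer x = -40, y = 169 mm), 98 mm above the bench. The red bar round it is 60 mm long, 14 mm thick, 36 mm high (18 mm above and below this point) and lies along this frame's y axis, which points to the lobe (white dot at that end); black spindle of 20 mm diameter below, lobe disc 14 to 27 mm above the bench.
- shutter (a joint): position (m) of the shutter slider along viewer -y: sprung click stops at 0 (shut), 0.025 (clear slits open) and 0.050 (amber filters). About 5 to 8 N to leave a stop; within about 5 mm of a stop it snaps in by itself.
- shutter_grip (a point): centre of the black block grip of the shutter, 18 x 22 x 40 mm (viewer x, y, z), above the light box's lid at viewer x = 51.5 mm, y = 53 mm - slider position, z = 138 mm; its underside is 8 mm above the lid. A black, a white and an amber dot on the lid beside it mark its three stops.
- checked_tray: grey open tray for checked samples, fixed, empty, 146 x 120 x 22 mm (its x, y, z), wall and floor 4 mm; origin at the centre of its underside. Room for both checked bottles along x, 33 mm either side of the centre. A tall blue pump stands behind, between it and the viewer: while passing world y = 0.05..0.30 m below z = 0.4 m, keep in front of x = 0.53 m.
- done_a: checked sample bottle, small, amber-pink with black cap, 48 mm diameter, 102 mm high, straight sided up to about 75 mm, origin at the centre of its underside, z up, 0.12 kg; stands in the sample tray at the start, in its -y half, on the viewer.
- done_b: checked sample bottle, small, amber-pink with black cap, 48 mm diameter, 102 mm high, straight sided up to about 75 mm, origin at the centre of its underside, z up, 0.12 kg; stands in the sample tray at the start, in its +y half, on the viewer.
- bottle_blue_cap: white sample bottle with blue cap, 50 mm diameter, 123 mm high, straight sided up to about 85 mm, origin at the centre of its underside, z up, about 0.12 kg; stands on the bench. May be absent (None).
- bottle_white_cap: amber-pink sample bottle with white cap, 52 mm diameter, 108 mm high, straight sided up to about 78 mm, origin at the centre of its underside, z up, about 0.12 kg; stands on the bench. May be absent (None).
- bottle_black_cap: amber-pink sample bottle with black cap, 52 mm diameter, 108 mm high, straight sided up to about 78 mm, origin at the centre of its underside, z up, about 0.12 kg; stands on the bench. May be absent (None).
- herb_jar: jar with black lid, 79 mm diameter, 154 mm high, behind the viewer; leave alone. Origin at the centre of its underside.
There are look-alikes about, which are no part of the job. What is shaped like the done_b but turquoise or yellow is not meant.

How it is judged (in metres and radians):
On the way, in this order (a step that is already met when the one before it is completed fails the run):
1. both checked bottles stand in the grey tray and every waiting bottle stands upright, let go, in the sample tray (x of bottle_blue_cap in the frame of sample_tray between -0.045 and 0.045 m and y of bottle_blue_cap in the frame of sample_tray between -0.133 and 0.112 m and z of bottle_blue_cap in the frame of sample_tray between 0 and 0.009 m and angle between each of bottle_blue_cap, bottle_white_cap, bottle_black_cap, done_a, done_b's own z axis and vertical below 0.12 rad and x of bottle_white_cap in the frame of sample_tray between -0.045 and 0.045 m and y of bottle_white_cap in the frame of sample_tray between -0.133 and 0.112 m and z of bottle_white_cap in the frame of sample_tray between 0 and 0.009 m and x of bottle_black_cap in the frame of sample_tray between -0.045 and 0.045 m and y of bottle_black_cap in the frame of sample_tray between -0.133 and 0.112 m and z of bottle_black_cap in the frame of sample_tray between 0 and 0.009 m and x of done_a in the frame of checked_tray between -0.052 and 0.052 m and y of done_a in the frame of checked_tray between -0.038 and 0.038 m and z of done_a in the frame of checked_tray between 0 and 0.01 m and x of done_b in the frame of checked_tray between -0.052 and 0.052 m and y of done_b in the frame of checked_tray between -0.038 and 0.038 m and z of done_b in the frame of checked_tray between 0 and 0.01 m and contact force between the fingers and bottle_blue_cap below 0.5 N and contact force between the fingers and bottle_white_cap below 0.5 N and contact force between the fingers and bottle_black_cap below 0.5 N and contact force between the fingers and done_a below 0.5 N and contact force between the fingers and done_b below 0.5 N), for 0.2 s.
2. the eccentric's lobe bears on the sample tray (over 5 N) and holds it home against the buffers, with all still in place (contact force between eccentric and sample_tray above 5 N and y of sample_tray in the frame of viewer below -0.01 m and x of bottle_blue_cap in the frame of sample_tray between -0.045 and 0.045 m and y of bottle_blue_cap in the frame of sample_tray between -0.133 and 0.112 m and z of bottle_blue_cap in the frame of sample_tray between 0 and 0.009 m and angle between each of bottle_blue_cap, bottle_white_cap, bottle_black_cap, done_a, done_b's own z axis and vertical below 0.12 rad and x of bottle_white_cap in the frame of sample_tray between -0.045 and 0.045 m and y of bottle_white_cap in the frame of sample_tray between -0.133 and 0.112 m and z of bottle_white_cap in the frame of sample_tray between 0 and 0.009 m and x of bottle_black_cap in the frame of sample_tray between -0.045 and 0.045 m and y of bottle_black_cap in the frame of sample_tray between -0.133 and 0.112 m and z of bottle_black_cap in the frame of sample_tray between 0 and 0.009 m and x of done_a in the frame of checked_tray between -0.052 and 0.052 m and y of done_a in the frame of checked_tray between -0.038 and 0.038 m and z of done_a in the frame of checked_tray between 0 and 0.01 m and x of done_b in the frame of checked_tray between -0.052 and 0.052 m and y of done_b in the frame of checked_tray between -0.038 and 0.038 m and z of done_b in the frame of checked_tray between 0 and 0.01 m), for 0.2 s.
3. the shutter stands at its next stop, the clear slits (value of joint shutter between 0.021 and 0.029 m), for 0.2 s.
At the end, for the whole second after the job is handed in: Bottles upright (0.12 rad) on the sample tray's floor, checked bottles upright on the grey tray's floor, eccentric bearing on the tray with over 5 N and tray home (origin below -10 mm in viewer y), shutter at 25 mm within 4 mm, all at rest (all of step 2 and all of step 3 and linear speed of each of bottle_blue_cap, bottle_white_cap, bottle_black_cap, done_a, done_b, sample_tray below 0.02 m/s); the robot touches nothing.
It fails at once if the jar behind the viewer is pushed more than 40 mm from its place (distance of herb_jar from where it was at the start of the episode above 0.04 m).
It fails at once if the shutter lets light through (past half-way to its next stop) while the eccentric is still slack (value of joint shutter above 0.0125 m and value of joint eccentric_turn below 1.5 rad).
Of bottle_blue_cap, bottle_white_cap, bottle_black_cap only 2 to 3 are there at a start; the rules pass over those that are not, and their reading is None.
At some moment in a run one of bottle_blue_cap, bottle_white_cap, bottle_black_cap may be knocked a few centimetres aside while the robot is not near it.
It also fails if it takes over 208 s, if anything falls off the work surface, if the arm or the gripper's body presses on something with over 40 N, if the wrist force passes 120 N, or if a joint passes its speed limit or range.

## Working session

There is one attempt and no reset: what is moved stays moved. The work goes in short steps, Python scripts to look and compute and a tool call to move; the robot and the scene stay as the last step left them, time stands still between calls to the robot, and variables do not carry over. Pictures are saved under pics/ and viewed, about 12 in all and at most 16, crops included, and the job is handed in when it is done.

Besides the shell and the picture viewer there is one more tool, called as name(argument=value, ...) on one line, values as JSON. play_rows: Moves the arm, as the interface text tells. Its arguments: {"type":"object","properties":{"steps":{"type":"array","items":{"type":"array"}},"claw":{"type":"number"}},"required":["steps"]}

```bash
ls; mkdir -p pics
cat > h.py <<'E'
import numpy as np,cv2
from plant import readout,get_image,get_calibration,robot,spot_in,silhouettes,landmark_of
from scipy.spatial.transform import Rotation as R
def rot(c):
    a=np.array(c["attitude"],float)
    return a if a.shape==(3,3) else R.from_quat(np.r_[a[1:],a[0]]).as_matrix()
def world(cam,u,v,d):
    c=get_calibration(cam)
    p=np.stack([(u-c["cx"])/c["fx"]*d,(v-c["cy"])/c["fy"]*d,d+0*u],-1)
    return p@rot(c).T+np.array(c["eye"])
def cloud(cam,depth):
    v,u=np.mgrid[:384,:512].astype(float); return world(cam,u,v,depth.astype(float))
def onplane(cam,u,v,z):
    c=get_calibration(cam); r=rot(c)@np.array([(u-c["cx"])/c["fx"],(v-c["cy"])/c["fy"],1]); e=np.array(c["eye"])
    return e+r*(z-e[2])/r[2]
def save(n,im,s=1.5):
    cv2.imwrite("pics/"+n,cv2.resize(im[...,::-1],None,fx=s,fy=s,interpolation=cv2.INTER_CUBIC))
E
python3 - <<'E'
from h import *
print(readout.read_state())
for c in("scene","top"):
    print(get_calibration(c)); im,d=get_image(c); save(c+"0.png",im); np.savez(c+"0.npz",im=im,d=d)
    for q in ["viewer","sample_tray","done_a","bottle_blue_cap","bottle_white_cap","bottle_black_cap","checked_tray","eccentric","knob_grip","shutter_grip","tray_well","buffers","herb_jar"]:
        for r in landmark_of(c,q)[:4]: print(c,q,r)
E
```

```text
pics
{'time': 0.0, 'joint_positions': array([-1.12802757e+00,  3.20293260e-01,  1.56567110e+00,  2.28950548e-05,
        1.25737688e+00, -1.99998487e-02]), 'joint_vel': array([-0.00209668,  0.00055857, -0.00061737,  0.00029582, -0.00067412,
        0.00016351]), 'effort': array([-4.36523324e-04, -4.15529430e+01, -2.34160334e+01, -6.50715629e-05,
        8.13288207e-03,  3.53633061e-05]), 'tool_pos': array([ 256.51484193, -514.12284178,  247.48451963]), 'orientation': array([-8.57113867e-04,  9.73350312e-01,  2.29321622e-01, -1.72793645e-04]), 'force': array([0.89347382, 0.07594452, 0.2165071 ]), 'ft_torque': array([-0.02235517,  0.03397492,  0.01048993]), 'finger_gap': 0.9994834983741488}
{'fx': 477.75324466858217, 'fy': 477.75324466858217, 'cx': 256.2523149421647, 'cy': 192.23375824638276, 'eye': array([-39.08433504, 995.75078253, 798.49912376]), 'attitude': array([ 0.14209749, -0.24585169,  0.84204908, -0.45860506])}
scene viewer {'centre': [295.6, 208.1], 'confidence': 0.7}
scene sample_tray {'centre': [313.3, 208.5], 'confidence': 0.69}
scene done_a {'centre': [279.7, 266.7], 'co
[... 1803 characters left out ...]
nce': 0.59}
top bottle_black_cap {'centre': [206.2, 204.9], 'confidence': 0.64}
top bottle_black_cap {'centre': [263.9, 223.6], 'confidence': 0.47}
top checked_tray {'centre': [164.6, 212.5], 'confidence': 0.93}
top eccentric {'centre': [263.3, 219.8], 'confidence': 0.75}
top eccentric {'centre': [264.6, 228.2], 'confidence': 0.71}
top knob_grip {'centre': [264.4, 221.7], 'confidence': 0.6}
top shutter_grip {'centre': [300.7, 194.4], 'confidence': 0.4}
top shutter_grip {'centre': [193.3, 234.9], 'confidence': 0.39}
top tray_well {'centre': [323.5, 225.0], 'confidence': 0.57}
top buffers {'centre': [366.9, 228.2], 'confidence': 0.75}
top herb_jar {'centre': [340.7, 140.7], 'confidence': 0.69}
```

View pics/scene0.png

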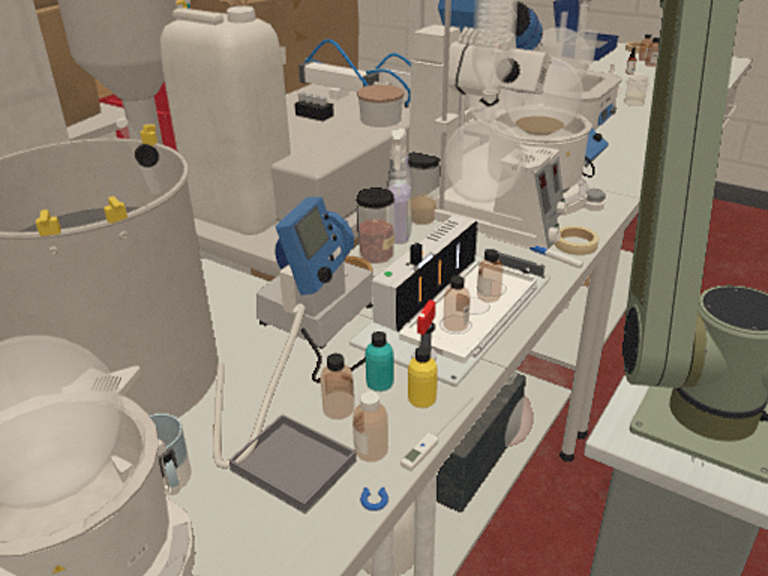

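View pics/top0.png

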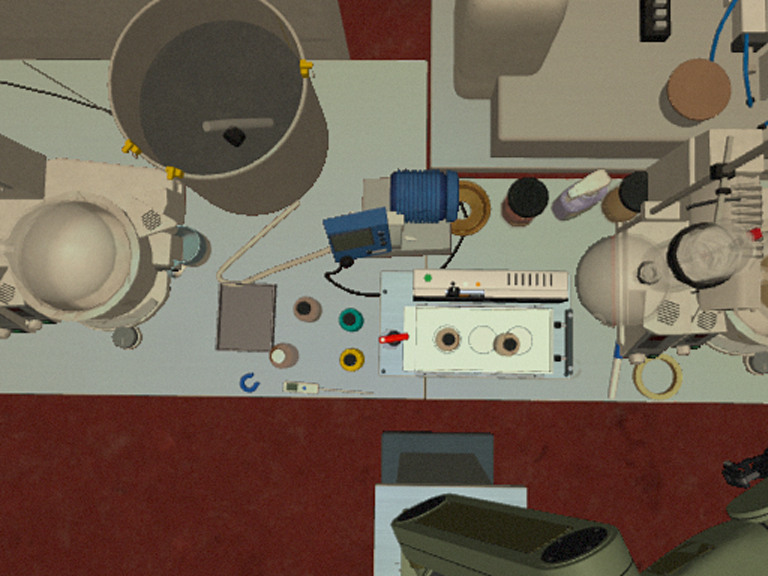

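The scene view shows the done bottles at about (458,305) and (490,275), the black-cap bottle at (337,385) and the white-cap bottle at (370,425). The teal (379,362) and yellow (422,378) bottles are decoys, and there's no blue cap in sight. The top view agrees: white (284,355), black (307,309), done (447,339) and (508,344), knob (393,338), grey tray (246,317).

```bash
cat > m.py <<'E'
from h import *
def clouds(fresh=True,cams=("top","scene")):
    P=[];C=[]
    for c in cams:
        if fresh: im,d=get_image(c); np.savez(c+"1.npz",im=im,d=d)
        else: z=np.load(c+"0.npz"); im,d=z["im"],z["d"]
        p=cloud(c,d); k=d>0; P.append(p[k]);C.append(im[k])
    return np.vstack(P),np.vstack(C)
def near(P,x,y,r,z0,z1):
    return P[(np.hypot(P[:,0]-x,P[:,1]-y)<r)&(P[:,2]>z0)&(P[:,2]<z1)]
E
python3 - <<'E'
from m import *
for cam in("top","scene"):
    P,C=clouds(False,(cam,))
    print(cam,"bench z",np.median(near(P,*onplane("top",205,237,0)[:2],15,-30,30)[:,2]))
    for n,u,v,h in [("black",204.5,206,108),("white",185,237,108),("doneHi",298,226,118),("doneLo",339,229,118),("teal",233,213,102),("yellow",234,239,102),("knob",262,226,116),("grip",302,194,158),("jar",350,134,154)]:
        q=onplane("top",u,v,h); s=near(P,q[0],q[1],45,h-45,h+15)
        t=s[s[:,2]>np.percentile(s[:,2],98)-14] if len(s) else s
        print(n,q.round(),len(t),((t.min(0)+t.max(0))/2).round() if len(t) else'',t.max(0).round() if len(t) else '')
    L=P[(abs(P[:,2]-110)<6)&(P[:,0]>400)&(P[:,0]<800)&(abs(P[:,1]+50)<250)]
    if len(L):
        l,n=cv2.connectedComponentsWithStats(np.uint8(np.histogram2d(L[:,0],L[:,1],[range(400,802,3),range(-300,202,3)])[0]>0))[1:3] if 0 else (None,None)
        print("box",cv2.minAreaRect(L[:,:2].astype(np.float32)),np.percentile(L,[1,50,99],axis=0).round())
    c=onplane("top",164.6,212.5,10)
    T=P[(abs(P[:,0]-c[0])<100)&(abs(P[:,1]-c[1])<100)&(P[:,2]>12)&(P[:,2]<27)]
    print("tray",c,cv2.minAreaRect(T[:,:2].astype(np.float32)),np.percentile(T,[1,99],axis=0).round())
for n,u,v in [("buf",366.9,228.2)]: print(n,onplane("top",u,v,21))
# box/tray edges in top image
for n,u,v,z in [("box fl",413/1.5,301/1.5,110),("box fr",567/1.5,301/1.5,110),("well l",404/1.5,340/1.5,28),("tray tl",404/1.5,306/1.5,28),("tray tr",554/1.5,308/1.5,28),("tray bl",404/1.5,374/1.5,28)]: print(n,onplane("top",u,v,z).round())
im=np.load("top0.npz")["im"]; save("c1.png",im[170:290,130:390],3)
E
```

```text
top bench z 1.1101522811870836
black [512. 294. 108.] 70 [515. 303. 107.] [527. 316. 115.]
white [419. 350. 108.] 71 [419. 350. 109.] [431. 363. 119.]
doneHi [455.  14. 118.] 60 [457.  12. 118.] [467.  22. 125.]
doneLo [ 448. -108.  118.] 61 [ 448. -108.  120.] [460. -96. 129.]
teal [492. 208. 102.] 61 [495. 211. 103.] [507. 223. 112.]
yellow [414. 204. 102.] 55 [413. 207. 106.] [423. 219. 116.]
knob [454. 120. 116.] 90 [457. 122. 118.] [466. 150. 126.]
grip [547.   5. 158.] 42 [549.   5. 159.] [556.  13. 163.]
jar [ 725. -135.  154.] 550 [ 732. -139.  156.] [769. -99. 164.]
box ((589.8060913085938, -40.439178466796875), (311.79705810546875, 506.0958557128906), 5.232726097106934) [[ 451. -225.  105.]
 [ 568.  -76.  111.]
 [ 717.  126.  116.]]
tray [494.7530251 435.286614   10.       ] ((504.37322998046875, 444.7008361816406), (146.65721130371094, 164.26272583007812), 82.00738525390625) [[426. 377.  12.]
 [592. 503.  27.]]
scene bench z 0.6826603346423781
black [512. 294. 108.] 114 [512. 306. 103.] [526. 320. 111.]
white [419. 350. 108.] 134 [416. 353. 103.] [429. 368. 110.]
doneHi [4
[... 262 characters left out ...]
12 [453. 122. 111.] [463. 155. 119.]
grip [547.   5. 158.] 49 [544.   8. 153.] [553.  18. 160.]
jar [ 725. -135.  154.] 289 [ 729. -137.  150.] [770. -96. 157.]
box ((600.612548828125, -30.154541015625), (466.7578125, 334.2745056152344), 87.06428527832031) [[ 438. -229.  104.]
 [ 561.  -39.  110.]
 [ 763.  187.  116.]]
tray [494.7530251 435.286614   10.       ] ((494.6572265625, 433.1677551269531), (203.12905883789062, 141.80291748046875), 1.801167607307434) [[399. 370.  12.]
 [589. 504.  26.]]
buf [ 451.89871531 -207.88134623   21.        ]
box fl [530.  81. 110.]
box fr [ 533. -224.  110.]
well l [453.  99.  28.]
tray tl [525. 100.  28.]
tray tr [ 524. -215.   28.]
tray bl [382.  98.  28.]
```

View pics/c1.png

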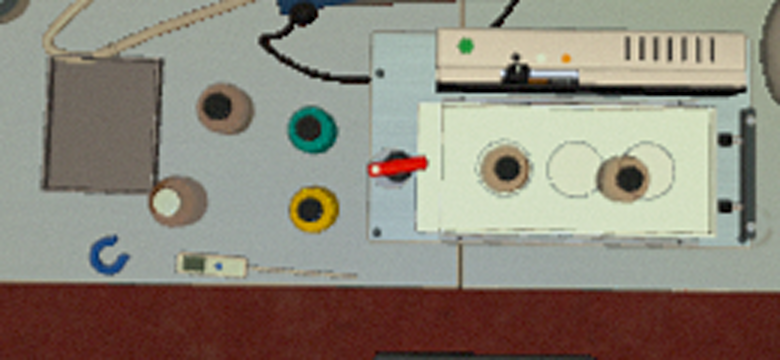

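Crop: the white cap is at (166,203), black cap at (217,105), done bottles at (507,168) and (630,178), and the knob bar lies along +y with its white dot to the left. Candidates for the checked bottles are the two in the tray. I rule out teal, yellow and the two bench bottles (52 mm, outside the viewer). Now moving above done_a (~446,-107).

play_rows(steps=[[[0.351,-0.28,0.0],26.5],[[0.351,-0.28,0.0],26.5],[[0.351,-0.28,0.0],26.5],[[0.351,-0.28,0.0],26.5],[[0.351,-0.28,0.0],26.5],[[0.351,-0.28,0.0],26.5],[[0.351,-0.28,0.0],26.5],[[0.351,-0.28,0.0],26.5],[[0.351,-0.28,0.0],26.5],[[0.351,-0.28,0.0],26.5]], claw=0.075)

```text
time: 2.23
tool_pos: [431.1, -137.9, 248.7]
orientation: [0.0, 1.0, 0.0, 0.0]
force: [0.9, 0.4, -1.0]
finger_gap: 0.881
```

Run:
```python
from m import *
s=readout.read_state(); print(s["time"],s["tool_pos"],s["orientation"],s["joint_positions"])
o=lambda u,v,z:onplane("top",130+u/3-1/3,170+v/3-1/3,z).round(1)
print("grey corners",[o(*p,22) for p in((50,57),(163,59),(160,192),(43,188))], "centre",o(104,124,22))
print("circles",[o(*p,16) for p in((506,168),(575,170),(646,170))])
print("tray corners",[o(*p,28) for p in((420,102),(713,110),(711,234),(418,232))])
print("knob ends",o(372,170,116),o(428,161,116))
print("box lid corners",[o(*p,110) for p in((437,28),(746,32),(746,88),(437,84))])
print("base corners",[o(*p,12) for p in((373,30),(368,240))])
```

```text
2.2333 [ 431.12025733 -137.86452853  248.66008748] [2.25348630e-04 9.99999865e-01 5.92896730e-05 4.65311249e-04] [-3.34835440e-01  1.25359669e-01  1.82390216e+00 -1.28966897e-04
  1.19130378e+00  1.23589002e+00]
grey corners [array([569.8, 493.3,  22. ]), array([568.8, 372.5,  22. ]), array([427.9, 372.3,  22. ]), array([430.7, 496.5,  22. ])] centre [499.1 433.6  22. ]
circles [array([457.5,   7.5,  16. ]), array([456.2, -65.2,  16. ]), array([ 457. , -139.9,   16. ])]
tray corners [array([525.6,  98.9,  28. ]), array([ 520.4, -208.2,   28. ]), array([ 391.1, -205.6,   28. ]), array([389.5,  99.5,  28. ])]
knob ends [452.6 144.9 116. ] [462.2  89.6 116. ]
box lid corners [array([595.3,  82. , 110. ]), array([ 594.2, -225.8,  110. ]), array([ 538.2, -225.5,  110. ]), array([539.1,  81.4, 110. ])]
base corners [array([603. , 150.1,  12. ]), array([379.9, 152.4,  12. ])]
```

play_rows(steps=[[[0.015,-0.031,0.0],0],[[0.015,-0.031,0.0],0],[[0.015,-0.031,0.04],0],[[0.015,-0.031,0.08],0],[[0.015,-0.031,0.12],0],[[0.015,-0.031,0.15],0],[[0.015,-0.031,0.17],0],[[0.015,-0.031,0.179],0],[[0.015,-0.031,0.179],0]])

```text
time: 2.98
tool_pos: [444.5, -109.0, 67.7]
orientation: [-0.0, 1.0, -0.0, -0.002]
force: [-0.4, 0.6, -0.4]
finger_gap: 0.878
```

play_rows(steps=[[[0,0,0],0],[[0,0,0],0],[[0,0,0],0],[[0,0,0],0],[[0,0,0],0],[[0,0,0],0]], claw=0.03)

```text
time: 3.48
tool_pos: [447.0, -109.3, 71.0]
orientation: [0.001, 1.0, 0.0, 0.002]
force: [-0.4, 0.1, 6.8]
finger_gap: 0.545
```

play_rows(steps=[[[0,0,-0.02],0],[[0,0,-0.05],0],[[0,0,-0.09],0],[[0,0,-0.13],0],[[0,0,-0.17],0],[[0,0,-0.18],0],[[0,0,-0.18],0]])

```text
time: 4.07
tool_pos: [447.4, -109.2, 253.2]
orientation: [0.001, 1.0, 0.0, 0.004]
force: [0.4, -0.6, -2.0]
finger_gap: 0.542
```

play_rows(steps=[[[0,-0.02,0],0],[[0,-0.05,0],0],[[0,-0.09,0],0],[[0,-0.13,0],0],[[0,-0.17,0],0],[[0,-0.21,0],0],[[0,-0.25,0],0],[[0,-0.29,0],0],[[0,-0.33,0],0],[[0,-0.37,0],0]])

```text
time: 4.9
tool_pos: [444.0, 262.6, 247.0]
orientation: [0.001, 1.0, 0.0, -0.002]
force: [0.6, -0.6, -1.9]
finger_gap: 0.537
```

play_rows(steps=[[[0,-0.04,0],0],[[0,-0.08,0],0],[[0.01,-0.12,0],0],[[0.03,-0.15,0],0],[[0.055,-0.168,0],0],[[0.075,-0.173,0],0],[[0.083,-0.173,0],0],[[0.083,-0.173,0],0],[[0.083,-0.173,0],0],[[0.083,-0.173,0],0]])

```text
time: 5.73
tool_pos: [527.4, 433.2, 248.7]
orientation: [0.001, 1.0, -0.0, -0.001]
force: [-0.6, -0.2, -1.8]
finger_gap: 0.545
```

play_rows(steps=[[[0.003,0,0.03],0],[[0.003,0,0.07],0],[[0.003,0,0.11],0],[[0.003,0,0.15],0],[[0.003,0,0.17],0],[[0.003,0,0.18],0],[[0.003,0,0.185],0],[[0.003,0,0.188],0],[[0.003,0,0.188],0],[[0.003,0,0.188],0]])

```text
time: 6.57
tool_pos: [532.4, 434.9, 63.4]
orientation: [-0.001, 1.0, 0.0, 0.001]
force: [-0.6, -1.0, -0.8]
finger_gap: 0.544
```

play_rows(steps=[[[0,0,0.001],0],[[0,0,0.002],0],[[0,0,0.003],0],[[0,0,0.003],0]])

```text
time: 6.9
tool_pos: [531.8, 434.5, 59.2]
orientation: [-0.0, 1.0, 0.0, 0.001]
force: [-0.3, -0.4, 2.4]
finger_gap: 0.545
```

Contact. Release, raise and look.

play_rows(steps=[[[0,0,0],0],[[0,0,0],0],[[0,0,0],0],[[0,0,0],0],[[0,0,-0.02],0],[[0,0,-0.06],0],[[0,0,-0.1],0],[[0,0,-0.14],0],[[0,0,-0.18],0],[[-0.01,0,-0.192],0]], claw=0.075)

```text
time: 7.73
tool_pos: [524.6, 435.5, 257.7]
orientation: [-0.004, 1.0, -0.0, 0.005]
force: [0.5, 0.6, 0.8]
finger_gap: 0.881
```

play_rows(steps=[[[-0.04,0,0],0],[[-0.07,0.02,0],0],[[-0.07,0.06,0],0],[[-0.07,0.1,0],0],[[-0.07,0.14,0],0],[[-0.07,0.18,0],0],[[-0.07,0.22,0],0],[[-0.07,0.26,0],0],[[-0.07,0.3,0],0],[[-0.07,0.34,0],0]])

```text
time: 8.57
tool_pos: [450.9, 92.4, 250.2]
orientation: [0.0, 1.0, 0.0, 0.0]
force: [0.5, 0.8, -0.7]
finger_gap: 0.877
```

```bash
cat > look.py <<'E'
from m import *
import sys
s=readout.read_state(); print(s["time"],s["tool_pos"].round(1),s["force"].round(1))
im,d=get_image("scene"); im2,d2=get_image("top"); n=sys.argv[1]
save(n+"s.png",im[130:340,130:380],2.4); save(n+"t.png",im2[170:290,130:390],3)
P=cloud("top",d2)[d2>0];Q=cloud("scene",d)[d>0]
for a in sys.argv[2:]:
    x,y,h=map(float,a.split(","))
    for nm,p in(("top",P),("scene",Q)):
        t=near(p,x,y,32,h-14,h+14); print(a,nm,len(t),((t.min(0)+t.max(0))/2).round(1) if len(t) else "", t[:,2].max().round() if len(t) else "")
E
python3 look.py l1 531,434,106 455,13,118 513,304,108 418,351,108
```

```text
8.5667 [450.9  92.4 250.2] [ 0.5  0.8 -0.7]
531,434,106 top 63 [531.8 433.  104.3] 116.0
531,434,106 scene 129 [528.4 437.3 100.9] 110.0
455,13,118 top 5 [458.2   1.9 121.8] 126.0
455,13,118 scene 74 [452.7  14.7 112.8] 121.0
513,304,108 top 71 [515.  302.7 108.2] 116.0
513,304,108 scene 118 [511.6 305.5 102.6] 111.0
418,351,108 top 73 [418.6 349.5 106.7] 116.0
418,351,108 scene 143 [414.9 352.8 102.7] 111.0
```

View pics/l1s.png

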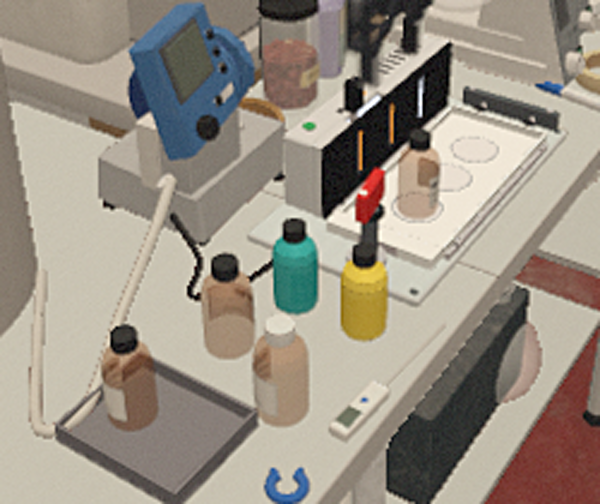

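done_a stands in the grey tray at (128,385); the others haven't moved. Next is done_b.

play_rows(steps=[[[0.004,0.03,0],0],[[0.004,0.07,0],0],[[0.004,0.079,0],0],[[0.004,0.079,0.02],0],[[0.004,0.079,0.06],0],[[0.004,0.079,0.1],0],[[0.004,0.079,0.14],0],[[0.004,0.079,0.17],0],[[0.004,0.079,0.18],0],[[0.004,0.079,0.18],0]])

```text
time: 9.5
tool_pos: [453.4, 16.0, 67.4]
orientation: [-0.0, 1.0, 0.0, -0.004]
force: [0.4, -0.6, 0.2]
finger_gap: 0.879
```

play_rows(steps=[[[0,0,0],0],[[0,0,0],0],[[0,0,0],0],[[0,0,0],0],[[0,0,0],0],[[0,0,0],0]], claw=0.03)

```text
time: 10.0
tool_pos: [457.0, 15.4, 71.8]
orientation: [-0.0, 1.0, -0.0, 0.002]
force: [-0.2, -0.0, 6.5]
finger_gap: 0.541
```

play_rows(steps=[[[0,0,-0.02],0],[[0,0,-0.05],0],[[0,0,-0.09],0],[[0,0,-0.13],0],[[0,0,-0.17],0],[[0,-0.01,-0.18],0],[[0,-0.03,-0.18],0],[[0,-0.06,-0.18],0],[[0,-0.1,-0.18],0],[[0,-0.14,-0.18],0]])

```text
time: 10.83
tool_pos: [455.1, 156.1, 250.8]
orientation: [-0.0, 1.0, -0.001, 0.0]
force: [0.6, -0.7, -0.6]
finger_gap: 0.544
```

play_rows(steps=[[[0,-0.04,0],0],[[0,-0.08,0],0],[[0,-0.12,0],0],[[0,-0.16,0],0],[[0,-0.2,0],0],[[0,-0.235,0],0],[[0.004,-0.26,0],0],[[0.008,-0.275,0],0],[[0.01,-0.281,0],0],[[0.01,-0.281,0],0]])

```text
time: 11.67
tool_pos: [465.4, 437.0, 249.6]
orientation: [0.0, 1.0, 0.001, -0.0]
force: [0.9, -0.0, -0.8]
finger_gap: 0.545
```

play_rows(steps=[[[0,0.002,0.03],0],[[0,0.002,0.07],0],[[0,0.002,0.11],0],[[0,0.002,0.15],0],[[0,0.002,0.17],0],[[0,0.002,0.18],0],[[0,0.002,0.186],0],[[0,0.002,0.189],0],[[0,0.002,0.191],0],[[0,0.002,0.191],0]])

```text
time: 12.5
tool_pos: [466.3, 434.6, 60.8]
orientation: [-0.001, 1.0, 0.0, 0.001]
force: [0.3, 0.3, -1.5]
finger_gap: 0.543
```

play_rows(steps=[[[0,0,0],0],[[0,0,0],0],[[0,0,0],0],[[0,0,0],0],[[0,0,-0.02],0],[[0,0,-0.06],0],[[0,0,-0.1],0],[[0,0,-0.14],0],[[0,0,-0.18],0],[[0,0,-0.192],0]], claw=0.075)

```text
time: 13.33
tool_pos: [467.3, 435.9, 259.1]
orientation: [-0.004, 1.0, 0.0, 0.005]
force: [0.5, 0.8, 1.2]
finger_gap: 0.878
```

```bash
python3 look.py l2 531,434,106 465,434,106 513,304,108 418,351,108
```

```text
13.3333 [467.3 435.9 259.1] [0.5 0.8 1.2]
531,434,106 top 65 [533.7 434.1 103.2] 114.0
531,434,106 scene 130 [528.8 437.  101.5] 110.0
465,434,106 top 12 [458.  434.2 101.4] 111.0
465,434,106 scene 143 [461.9 437.1 101.4] 111.0
513,304,108 top 73 [514.8 303.9 104.8] 115.0
513,304,108 scene 121 [511.9 306.2 102.2] 110.0
418,351,108 top 73 [418.5 349.5 106.2] 116.0
418,351,108 scene 144 [415.9 353.3 102.6] 111.0
```

play_rows(steps=[[[-0.03,0.03,0],0],[[-0.05,0.065,0],0],[[-0.05,0.084,0],0],[[-0.05,0.084,0.01],0],[[-0.05,0.084,0.05],0],[[-0.05,0.084,0.09],0],[[-0.05,0.084,0.13],0],[[-0.05,0.084,0.17],0],[[-0.05,0.084,0.188],0],[[-0.05,0.084,0.188],0]])

```text
time: 14.27
tool_pos: [412.2, 347.8, 57.0]
orientation: [0.004, 1.0, 0.0, -0.005]
force: [-0.4, -0.9, 0.8]
finger_gap: 0.877
```

play_rows(steps=[[[0,0,0],0],[[0,0,0],0],[[0,0,0],0],[[0,0,0],0],[[0,0,0],0],[[0,0,0],0]], claw=0.03)

```text
time: 14.77
tool_pos: [415.9, 350.5, 64.2]
orientation: [-0.001, 1.0, 0.0, 0.001]
force: [0.1, 0.2, 1.7]
finger_gap: 0.597
```

play_rows(steps=[[[0,0,-0.02],0],[[0,0,-0.05],0],[[0,0,-0.09],0],[[0,0,-0.13],0],[[0,0,-0.17],0],[[0,0,-0.19],0],[[0.01,0.03,-0.19],0],[[0.02,0.07,-0.19],0],[[0.03,0.11,-0.19],0],[[0.038,0.15,-0.19],0]])

```text
time: 15.6
tool_pos: [453.6, 198.8, 253.7]
orientation: [-0.0, 1.0, 0.001, 0.001]
force: [1.2, -1.6, -2.4]
finger_gap: 0.592
```

play_rows(steps=[[[0,0.04,0],0],[[0,0.08,0],0],[[0,0.12,0],0],[[0,0.16,0],0],[[0,0.2,0],0],[[0,0.24,0],0],[[0.002,0.28,0],0],[[0.002,0.315,0],0],[[0.002,0.332,0],0],[[0.002,0.338,0],0]])

```text
time: 16.43
tool_pos: [455.4, -140.5, 253.5]
orientation: [0.001, 1.0, -0.002, 0.0]
force: [-0.1, 0.7, -1.5]
finger_gap: 0.588
```

play_rows(steps=[[[0,0,0.02],0],[[0,0,0.06],0],[[0,0,0.1],0],[[0,0,0.135],0],[[0,0,0.155],0],[[0,0,0.163],0],[[0,0,0.168],0],[[0,0,0.17],0],[[0,0,0.17],0],[[0,0,0.17],0]])

```text
time: 17.27
tool_pos: [456.8, -138.0, 84.7]
orientation: [0.0, 1.0, 0.0, 0.001]
force: [-0.2, 1.6, -1.6]
finger_gap: 0.592
```

play_rows(steps=[[[0,0,0.001],0],[[0,0,0.002],0],[[0,0,0.003],0],[[0,0,0.004],0],[[0,0,0.004],0]])

```text
time: 17.68
tool_pos: [456.0, -138.0, 80.2]
orientation: [0.0, 1.0, 0.0, 0.001]
force: [-1.0, 0.3, 5.7]
finger_gap: 0.59
```

Contact. Release, lift, head toward the black bottle and look.

play_rows(steps=[[[0,0,0],0],[[0,0,0],0],[[0,0,0],0],[[0,0,0],0],[[0,0,-0.02],0],[[0,0,-0.06],0],[[0,0,-0.1],0],[[0,0,-0.14],0],[[0,0,-0.17],0],[[0,-0.03,-0.17],0]], claw=0.075)

```text
time: 18.52
tool_pos: [459.6, -111.4, 256.0]
orientation: [0.003, 1.0, -0.002, 0.007]
force: [0.8, 0.2, -0.0]
finger_gap: 0.884
```

play_rows(steps=[[[0,-0.04,0],0],[[0,-0.08,0],0],[[0,-0.12,0],0],[[0,-0.16,0],0],[[0,-0.2,0],0],[[0,-0.24,0],0],[[0,-0.28,0],0],[[0,-0.31,0],0],[[0,-0.31,0],0]])

```text
time: 19.27
tool_pos: [455.5, 207.0, 249.0]
orientation: [-0.001, 1.0, 0.003, 0.0]
force: [0.5, 0.5, 0.1]
finger_gap: 0.88
```

```bash
python3 look.py l3 456,-139,124 513,304,108
```

```text
19.2667 [455.5 207.  249. ] [0.5 0.5 0.1]
456,-139,124 top 77 [ 456.8 -137.9  121.8] 133.0
456,-139,124 scene 74 [ 455.6 -136.4  118. ] 126.0
513,304,108 top 62 [516.4 303.5 108. ] 116.0
513,304,108 scene 121 [512.1 305.9 102.4] 111.0
```

View pics/l3s.png

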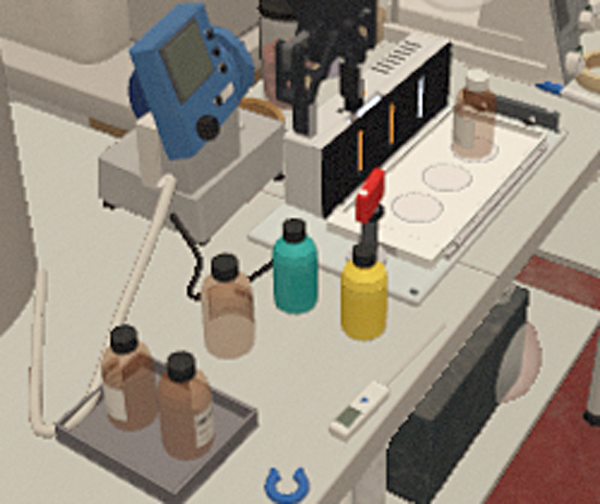

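The white-cap bottle stands on the far circle (475,120), both checked bottles are in the grey tray, and the black-cap bottle is at (228,310). Picking up black-cap.

play_rows(steps=[[[0,-0.035,0],0],[[0.01,-0.075,0],0],[[0.035,-0.097,0],0],[[0.058,-0.098,0],0],[[0.058,-0.098,0],0],[[0.058,-0.098,0.04],0],[[0.058,-0.098,0.08],0],[[0.058,-0.098,0.12],0],[[0.058,-0.098,0.15],0],[[0.058,-0.098,0.15],0]], claw=0.071)

```text
time: 20.2
tool_pos: [509.5, 296.0, 93.1]
orientation: [0.004, 1.0, -0.001, -0.006]
force: [-0.6, 0.4, -0.8]
finger_gap: 0.829
```

play_rows(steps=[[[0,0,0.015],0],[[0,0,0.03],0],[[0,0,0.038],0],[[0,0,0.038],0],[[0,0,0.038],0]])

```text
time: 20.62
tool_pos: [514.2, 299.9, 62.5]
orientation: [-0.0, 1.0, -0.0, 0.001]
force: [0.1, -0.3, -0.8]
finger_gap: 0.829
```

play_rows(steps=[[[0,0,0],0],[[0,0,0],0],[[0,0,0],0],[[0,0,0],0],[[0,0,0],0],[[0,0,0],0]], claw=0.03)

```text
time: 21.12
tool_pos: [514.5, 300.7, 63.2]
orientation: [-0.001, 1.0, 0.0, 0.001]
force: [-0.9, -0.1, 6.0]
finger_gap: 0.592
```

play_rows(steps=[[[0,0,-0.02],0],[[0,0,-0.05],0],[[0,0,-0.09],0],[[0,0,-0.13],0],[[0,0,-0.17],0],[[0,0,-0.19],0],[[-0.03,0,-0.19],0],[[-0.058,0.02,-0.19],0],[[-0.058,0.05,-0.19],0],[[-0.058,0.09,-0.19],0]])

```text
time: 21.95
tool_pos: [454.1, 210.8, 251.7]
orientation: [-0.001, 1.0, 0.002, 0.0]
force: [1.3, -0.6, -0.8]
finger_gap: 0.591
```

play_rows(steps=[[[0,0.04,0],0],[[0,0.08,0],0],[[0,0.12,0],0],[[0.002,0.155,0],0],[[0.002,0.185,0],0],[[0.002,0.2,0],0],[[0.002,0.206,0],0],[[0.002,0.206,0],0],[[0.002,0.206,0.03],0],[[0.002,0.206,0.06],0]])

```text
time: 22.78
tool_pos: [459.2, 5.3, 192.3]
orientation: [-0.0, 1.0, 0.0, 0.003]
force: [-0.8, 0.8, -1.3]
finger_gap: 0.593
```

play_rows(steps=[[[0,0,0.03],0],[[0,0,0.06],0],[[0,0,0.085],0],[[0,0,0.1],0],[[0,0,0.106],0],[[0,0,0.109],0],[[0,0,0.11],0],[[0,0,0.11],0]])

```text
time: 23.45
tool_pos: [458.5, 4.6, 82.1]
orientation: [-0.0, 1.0, 0.0, 0.001]
force: [-0.0, 0.0, -1.1]
finger_gap: 0.59
```

play_rows(steps=[[[0,0,0.001],0],[[0,0,0.002],0],[[0,0,0.003],0],[[0,0,0.003],0]])

```text
time: 23.78
tool_pos: [458.3, 4.2, 79.2]
orientation: [-0.0, 1.0, 0.0, 0.001]
force: [0.2, 1.1, 3.6]
finger_gap: 0.595
```

play_rows(steps=[[[0,0,0],0],[[0,0,0],0],[[0,0,0],0],[[0,0,0],0],[[0,0,-0.02],0],[[0,0,-0.06],0],[[0,0,-0.1],0],[[0,0,-0.14],0],[[0,0,-0.17],0],[[0,0,-0.17],0]], claw=0.075)

```text
time: 24.62
tool_pos: [461.0, 4.1, 254.7]
orientation: [0.0, 1.0, 0.0, 0.007]
force: [-0.1, -0.0, -0.0]
finger_gap: 0.874
```

play_rows(steps=[[[0,0.04,0],-7],[[0,0.08,0],-14],[[0,0.12,0],-21],[[0,0.16,0],-28],[[0,0.2,0],-35],[[0,0.24,0],-42],[[0,0.28,0],-49],[[0,0.3,0],-56],[[0,0.3,0],-63],[[0,0.3,0],-70]])

```text
time: 25.45
tool_pos: [457.2, -298.4, 247.0]
orientation: [-0.001, 0.841, 0.542, -0.0]
force: [-0.3, 0.3, 0.1]
finger_gap: 0.874
```

```bash
python3 look.py l4 456,-139,124 457,5,124
python3 - <<'E'
from h import *
im=np.load  # noqa
im,d=get_image("top"); P=cloud("top",d)
c=((im[...,0]>140)&(im[...,1]<80)&(im[...,2]<80)&(abs(P[...,0]-455)<60)&(abs(P[...,1]-121)<60)&(P[...,2]>60))
v,u=np.nonzero(c); q=np.array([onplane("top",a,b,116)[:2] for a,b in zip(u,v)],np.float32)
print(len(q),cv2.minAreaRect(q),q.mean(0)); save("knob.png",im[195:255,235:295],8)
E
```

```text
25.45 [ 457.2 -298.4  247. ] [-0.3  0.3  0.1]
456,-139,124 top 76 [ 458.3 -138.2  122.4] 135.0
456,-139,124 scene 76 [ 454.4 -134.1  118.5] 127.0
457,5,124 top 73 [459.6   6.6 122.4] 134.0
457,5,124 scene 86 [455.7   7.1 118.5] 127.0
74 ((555.9881591796875, -230.270263671875), (16.50519561767578, 784.7421875), 15.66772747039795) [459.96475 109.54375]
```

View pics/l4t.png

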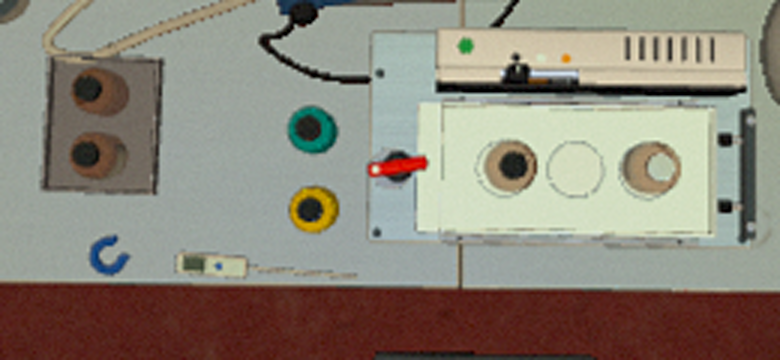

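View pics/knob.png

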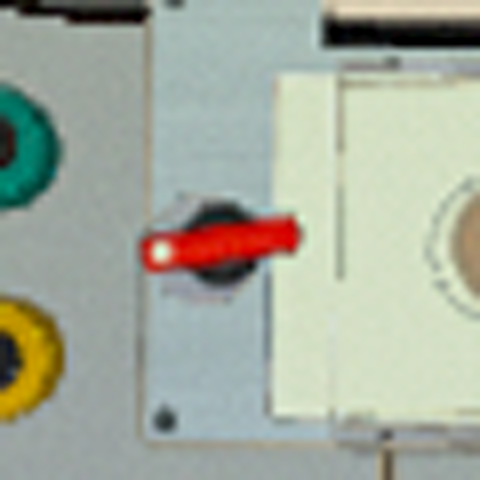

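All four bottles stand in place and the decoys haven't moved. The knob bar runs from (142,252, white dot) to (300,233) in the 8x crop, about 8° ccw. Measuring the knob before gripping it.

Run:
```python
from h import *
for cam,roi in(("top",(240,210,290,240)),("scene",(260,190,310,245))):
    im,d=get_image(cam); P=cloud(cam,d)
    m=np.zeros(d.shape,bool); m[roi[1]:roi[3],roi[0]:roi[2]]=1
    m&=(im[...,0]>130)&(im[...,1]<90)&(im[...,2]<90)
    v,u=np.nonzero(m); q=P[m]; 
    print(cam,len(u),u.min(),u.max(),v.min(),v.max(),"cloud med",np.median(q,0).round(1),"mid",((np.percentile(q,2,0)+np.percentile(q,98,0))/2).round(1))
    r=cv2.minAreaRect(np.c_[u,v].astype(np.float32)); print(r, onplane(cam,r[0][0],r[0][1],116).round(1), onplane(cam,r[0][0],r[0][1],98).round(1))
    if cam=="scene":
        t=q[q[:,2]>107]; print("upper",len(t),np.median(t,0))
    print(np.polyfit(q[:,1],q[:,0],1))
```

```text
top 77 253 271 222 228 cloud med [457.  120.2 117. ] mid [456.9 120.2 116.4]
((261.9999694824219, 224.99998474121094), (4.409658432006836, 18.70303726196289), 81.25383758544922) [456.9 120.2 116. ] [457.1 120.7  98. ]
[-1.82359897e-01  4.78985166e+02]
scene 165 278 289 200 222 cloud med [449.7 133.6 106.6] mid [488.4  72.   69.3]
((283.7000427246094, 211.10003662109375), (8.497057914733887, 22.807889938354492), 26.56505012512207) [443.8 143.4 116. ] [456.5 120.9  98. ]
upper 79 [450.98550194 125.33858479 114.88032122]
[ -0.54142755 521.54088396]
```

play_rows(steps=[[[0,0,0],-7],[[0,0,0],-14],[[0,0,0],-21],[[0,0,0],-28],[[0,0,0],-29],[[0,0,0],-29],[[0,0,0],-29]], claw=0.04)

```text
time: 26.28
tool_pos: [457.8, -295.4, 248.4]
orientation: [0.0, 0.68, 0.733, -0.0]
force: [0.6, -0.5, -1.2]
finger_gap: 0.468
```

```bash
cat > go.py <<'E'
from h import *
import sys
s=readout.read_state(); o=s["orientation"]; M=R.from_quat(np.r_[o[1:],o[0]]).as_matrix()
print(s["time"],s["tool_pos"].round(1),"phi",np.degrees(np.arctan2(M[1,0],M[0,0])).round(2),"f",s["force"].round(1),s["ft_torque"].round(2),"q",s["joint_positions"].round(3),s["finger_gap"])
if len(sys.argv)>1: print("shift mm",((np.array(eval(sys.argv[1]))-s["tool_pos"])@M).round(1))
E
python3 go.py "[456.8,120.5,248]"
```

```text
26.2833 [ 457.8 -295.4  248.4] phi 94.32 f [ 0.6 -0.5 -1.2] [-0.03  0.   -0.  ] q [-0.594  0.272  1.633 -0.     1.236 -0.67 ] 0.46819519688661887
shift mm [4.148e+02 3.030e+01 3.000e-01]
```

play_rows(steps=[[[0.04,0.003,0],-2],[[0.08,0.006,0],-4.5],[[0.12,0.009,0],-4.5],[[0.16,0.012,0],-4.5],[[0.2,0.015,0],-4.5],[[0.24,0.018,0],-4.5],[[0.28,0.021,0],-4.5],[[0.32,0.024,0],-4.5],[[0.36,0.027,0],-4.5],[[0.39,0.029,0],-4.5]])

```text
time: 27.12
tool_pos: [455.8, 98.2, 248.6]
orientation: [0.0, 0.65, 0.76, 0.001]
force: [0.0, -0.3, 0.9]
finger_gap: 0.472
```

play_rows(steps=[[[0.025,-0.001,0],0],[[0.025,-0.001,0],0],[[0.025,-0.001,0],0],[[0.025,-0.001,0],0]])

```text
time: 27.45
tool_pos: [451.3, 119.5, 248.3]
orientation: [0.0, 0.65, 0.76, -0.0]
force: [-0.7, 0.3, 0.2]
finger_gap: 0.463
```

```bash
python3 go.py "[456.8,120.5,102]"
```

```text
27.45 [451.3 119.5 248.3] phi 98.93 f [-0.7  0.3  0.2] [ 0.03 -0.02 -0.01] q [ 2.350e-01  1.490e-01  1.796e+00 -1.000e-03  1.196e+00  7.900e-02] 0.4625798029582913
shift mm [  0.2   5.6 146.3]
```

play_rows(steps=[[[0,0.0055,0.02],0],[[0,0.0055,0.06],0],[[0,0.0055,0.1],0],[[0,0.0055,0.125],0],[[0,0.0055,0.14],0],[[0,0.0055,0.146],0],[[0,0.0055,0.146],0],[[0,0.0055,0.146],0]])

```text
time: 28.12
tool_pos: [457.6, 120.1, 102.9]
orientation: [0.0, 0.65, 0.76, 0.0]
force: [0.7, 0.1, 1.4]
finger_gap: 0.47
```

play_rows(steps=[[[0,0,0],0],[[0,0,0],0],[[0,0,0],0],[[0,0,0],0],[[0,0,0],0],[[0,0,0],0]], claw=0.005)

```text
time: 28.62
tool_pos: [457.4, 120.6, 103.7]
orientation: [0.001, 0.65, 0.76, 0.001]
force: [-1.3, -1.4, 6.3]
finger_gap: 0.147
```

```bash
python3 go.py "[456.8,120.5,102]"
```

```text
28.6167 [457.4 120.6 103.7] phi 98.98 f [-1.3 -1.4  6.3] [-0.18  0.28 -0.05] q [ 2.340e-01  3.100e-01  1.998e+00 -1.000e-03  8.320e-01  7.800e-02] 0.14691770031513693
shift mm [-0.1 -0.6  1.7]
```

play_rows(steps=[[[0,0,0],-5],[[0,0,0],-10],[[0,0,0],-15],[[0,0,0],-20],[[0,0,0],-25],[[0,0,0],-30],[[0,0,0],-35],[[0,0,0],-40],[[0,0,0],-45],[[0,0,0],-45]])

```text
time: 29.45
tool_pos: [457.4, 120.6, 103.7]
orientation: [0.001, 0.308, 0.951, 0.0]
force: [-2.4, -1.8, 5.5]
finger_gap: 0.153
```

```bash
python3 go.py
```

```text
29.45 [457.4 120.6 103.7] phi 144.16 f [-2.4 -1.8  5.5] [-0.17  0.31  0.04] q [ 2.340e-01  3.100e-01  1.998e+00 -1.000e-03  8.320e-01 -7.110e-01] 0.15257081781744253
```

Well centred, forces small. Continuing.

play_rows(steps=[[[0,0,0],-5],[[0,0,0],-10],[[0,0,0],-15],[[0,0,0],-20],[[0,0,0],-25],[[0,0,0],-30],[[0,0,0],-35],[[0,0,0],-40],[[0,0,0],-45],[[0,0,0],-45]])

```text
time: 30.28
tool_pos: [457.3, 120.6, 103.7]
orientation: [0.001, -0.08, 0.997, -0.0]
force: [-1.0, -2.2, 5.9]
finger_gap: 0.152
```

play_rows(steps=[[[0,0,0],-5],[[0,0,0],-10],[[0,0,0],-15],[[0,0,0],-20],[[0,0,0],-25],[[0,0,0],-30],[[0,0,0],-35],[[0,0,0],-40],[[0,0,0],-43],[[0,0,0],-43]])

```text
time: 31.12
tool_pos: [457.3, 120.6, 103.7]
orientation: [0.001, -0.438, 0.899, -0.0]
force: [-0.7, -2.0, 5.9]
finger_gap: 0.149
```

```bash
python3 go.py; python3 look.py l5 458,-142,124 459,2,124
```

```text
31.1167 [457.3 120.6 103.7] phi -128.08 f [-0.7 -2.   5.9] [-0.25  0.34 -0.42] q [ 0.233  0.31   1.998  0.     0.832 -2.244] 0.14876685274133664
31.1167 [457.3 120.6 103.7] [-0.7 -2.   5.9]
458,-142,124 top 76 [ 459.8 -147.   121.9] 133.0
458,-142,124 scene 67 [ 455.6 -144.6  118.5] 127.0
459,2,124 top 70 [461.1  -4.3 121.1] 132.0
459,2,124 scene 81 [454.4  -1.  118.1] 126.0
```

View pics/l5s.png

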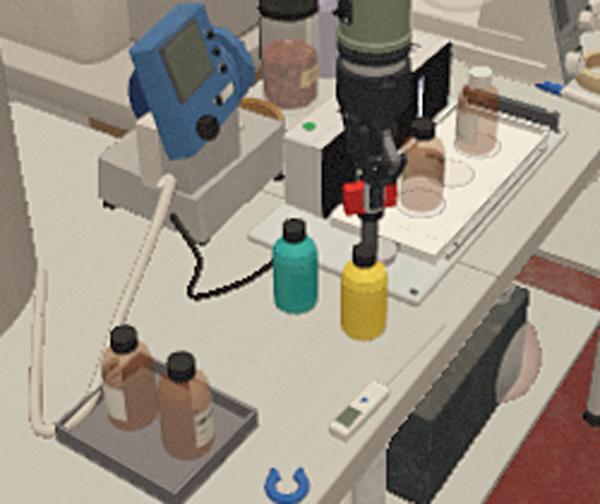

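Eccentric at about 142° (2.48 rad) with 0.42 N·m torque. Tray and bottles shifted about 8 mm towards -y, and the bottles are upright. Release and go to the shutter.

play_rows(steps=[[[0,0,0],0],[[0,0,0],0],[[0,0,0],0],[[0,0,0],0],[[0,0,-0.015],0],[[0,0,-0.05],0],[[0,0,-0.09],0],[[0,0,-0.13],0],[[0,0,-0.145],0],[[0,0,-0.145],0]], claw=0.045)

```text
time: 32.05
tool_pos: [459.1, 121.3, 251.8]
orientation: [0.005, -0.438, 0.899, -0.001]
force: [0.8, -0.2, 0.1]
finger_gap: 0.526
```

play_rows(steps=[[[0,0,0],7],[[0,0,0],14],[[0,0,0],21],[[0,0,0],28],[[0,0,0],35],[[0,0,0],42],[[0,0,0],49],[[0,0,0],52],[[0,0,0],52],[[0,0,0],52]])

```text
time: 32.88
tool_pos: [456.2, 120.6, 246.2]
orientation: [-0.001, -0.001, 1.0, -0.0]
force: [0.5, -0.6, 0.3]
finger_gap: 0.529
```

```bash
python3 go.py "[547,6,248]"
python3 - <<'E'
from m import *
P,C=clouds(True)
k=(C.max(1)<70)&(abs(P[:,0]-547)<25)&(abs(P[:,1]-6)<30)&(P[:,2]>124)&(P[:,2]<170)
for n,q in(("all",P[k]),): print(len(q),np.percentile(q,[3,50,97],axis=0).round(1))
im=np.load("top1.npz")["im"]; save("grip.png",im[180:210,285:335],10)
E
```

```text
32.8833 [456.2 120.6 246.2] phi -179.93 f [ 0.5 -0.6  0.3] [-0.03  0.    0.04] q [ 0.234  0.16   1.789 -0.     1.196 -1.338] 0.5286229192411627
shift mm [ -90.6 -114.7   -1.9]
87 [[536.8  -4.  125.2]
 [544.3  11.9 143.9]
 [552.9  19.  163.3]]
```

View pics/grip.png

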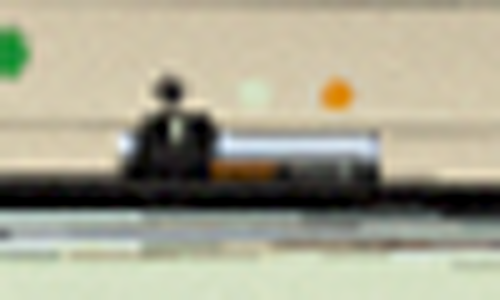

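The grip stands at the black dot (170,90): shut. Approaching it.

play_rows(steps=[[[-0.02,-0.025,0],0],[[-0.045,-0.055,0],0],[[-0.068,-0.086,0],0],[[-0.085,-0.108,0],0],[[-0.092,-0.1155,0],0],[[-0.092,-0.1155,0],0],[[-0.092,-0.1155,0],0],[[-0.092,-0.1155,0.02],0],[[-0.092,-0.1155,0.05],0],[[-0.092,-0.1155,0.06],0]])

```text
time: 33.82
tool_pos: [545.6, 6.7, 184.3]
orientation: [-0.003, -0.001, 1.0, 0.0]
force: [-0.2, 0.1, 0.1]
finger_gap: 0.527
```

play_rows(steps=[[[0,0,0.015],0],[[0,0,0.03],0],[[0,0,0.039],0],[[0,0,0.043],0],[[0,0,0.043],0],[[0,0,0.043],0]])

```text
time: 34.32
tool_pos: [549.0, 5.5, 145.0]
orientation: [0.0, -0.0, 1.0, -0.0]
force: [-0.5, -0.2, -0.1]
finger_gap: 0.531
```

```bash
python3 go.py "[548.5,5,143]"
```

```text
34.3167 [549.    5.5 145. ] phi -179.99 f [-0.5 -0.2 -0.1] [ 0.02 -0.01 -0.01] q [-0.011  0.365  1.777 -0.     0.998 -1.582] 0.5306326933070179
shift mm [ 0.5 -0.5  2. ]
```

play_rows(steps=[[[0,0,0],0],[[0,0,0],0],[[0,0,0],0],[[0,0,0],0],[[0,0,0],0]], claw=0.005)

```text
time: 34.73
tool_pos: [549.3, 4.4, 145.5]
orientation: [0.001, 0.0, 1.0, -0.001]
force: [-1.8, -4.1, 6.1]
finger_gap: 0.251
```

```bash
python3 go.py
```

```text
34.7333 [549.3   4.4 145.5] phi 179.97 f [-1.8 -4.1  6.1] [-0.56  0.08 -0.13] q [-1.200e-02  3.650e-01  1.776e+00 -1.000e-03  9.980e-01 -1.582e+00] 0.25138563374953066
```

play_rows(steps=[[[0,-0.004,0],0],[[0,-0.008,0],0],[[0,-0.012,0],0],[[0,-0.016,0],0],[[0,-0.02,0],0],[[0,-0.024,0],0],[[0,-0.0255,0],0],[[0,-0.0255,0],0],[[0,-0.0255,0],0]])

```text
time: 35.48
tool_pos: [549.1, -20.9, 145.5]
orientation: [0.001, 0.0, 1.0, -0.0]
force: [-1.7, -3.4, 6.5]
finger_gap: 0.248
```

```bash
python3 go.py
```

```text
35.4833 [549.1 -20.9 145.5] phi 179.96 f [-1.7 -3.4  6.5] [-0.35  0.27 -0.15] q [-5.900e-02  3.650e-01  1.776e+00 -1.000e-03  9.990e-01 -1.628e+00] 0.24814264685930829
```

play_rows(steps=[[[0,0,0],0],[[0,0,0],0],[[0,0,0],0],[[0,0,0],0],[[0,0,-0.015],0],[[0,0,-0.05],0],[[0,0,-0.09],0],[[0,0,-0.12],0],[[0,0,-0.12],0]], claw=0.045)

```text
time: 36.23
tool_pos: [551.9, -20.3, 271.2]
orientation: [0.007, 0.0, 1.0, -0.0]
force: [1.6, 0.0, 0.2]
finger_gap: 0.522
```

play_rows(steps=[[[0.02,-0.03,0],0],[[0.04,-0.06,0],0],[[0.06,-0.09,0],0],[[0.08,-0.12,0],0],[[0.1,-0.15,0],0],[[0.12,-0.18,0],0],[[0.14,-0.21,0],0],[[0.16,-0.24,0],0],[[0.17,-0.27,0],0],[[0.17,-0.27,0],0]])

```text
time: 37.07
tool_pos: [376.7, -294.3, 263.8]
orientation: [-0.0, 0.003, 1.0, -0.001]
force: [0.4, -0.3, 0.2]
finger_gap: 0.527
```

```bash
python3 look.py l6 458,-145,124 458,-2,124 531,434,106 465,434,106
python3 - <<'E'
from h import *
im,d=get_image("top"); save("end.png",im[180:250,250:380],6)
for cam in("top",):
    for q in("sample_tray","buffers","shutter_grip","eccentric","bottle_blue_cap"):
        for r in landmark_of(cam,q)[:2]: print(q,r)
E
```

```text
37.0667 [ 376.7 -294.3  263.8] [ 0.4 -0.3  0.2]
458,-145,124 top 76 [ 455.4 -148.4  120.8] 131.0
458,-145,124 scene 66 [ 455.6 -145.   118.4] 126.0
458,-2,124 top 69 [461.1  -3.8 125.4] 132.0
458,-2,124 scene 84 [455.   -0.6 118.2] 126.0
531,434,106 top 65 [531.7 434.9 105.3] 115.0
531,434,106 scene 128 [528.5 436.8 101. ] 109.0
465,434,106 top 70 [465.6 433.6 103.1] 114.0
465,434,106 scene 139 [462.2 437.4 101.1] 110.0
sample_tray {'centre': [318.0, 227.0], 'confidence': 0.79}
sample_tray {'centre': [350.7, 225.7], 'confidence': 0.71}
buffers {'centre': [366.9, 225.9], 'confidence': 0.79}
eccentric {'centre': [320.8, 227.8], 'confidence': 0.71}
eccentric {'centre': [261.7, 224.5], 'confidence': 0.45}
```

View pics/end.png

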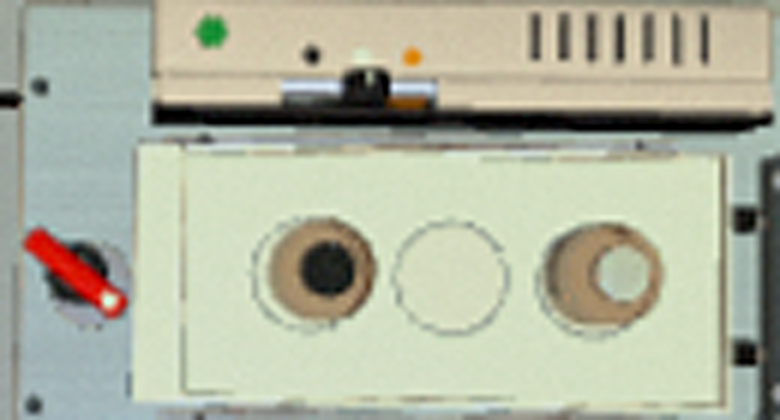

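View pics/l6s.png

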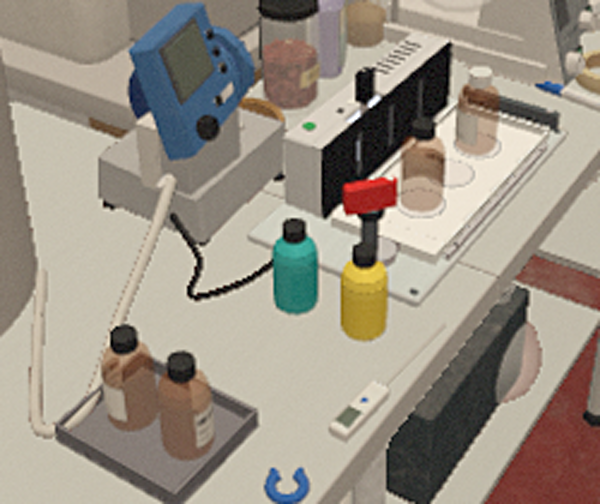

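The shutter is at the white dot (365,55), the knob lobe points to the tray at about 143°, and the tray is against the buffers at (745,220) and (745,350). No blue-cap bottle shows in either view. Handing in.

```bash
python3 -c "
from plant import robot; print(robot.close_job())"
```

```text
the job is handed in; nothing more can be done
None
```

The viewer is loaded, locked and set to the clear slits, and I handed the job in at about 37 s of the 208 s allowed. The system gives no verdict.

- **Checked bottles:** both stand upright in the grey tray, 33 mm either side of its centre.
- **Waiting bottles:** the white-cap and black-cap bottles stand upright in the sample tray, on or near the outer printed circles. I saw no blue-cap bottle in either camera view. A single low-confidence network report (0.52) of one pointed at the sample tray, so I took it as absent.
- **Eccentric:** I turned it to about 2.48 rad. The tool read about 0.42 N·m, and the tray and bottles moved about 8 mm until the tray met the buffers.
- **Shutter:** only after that did I slide the grip 25 mm, and it stands beside the white dot.

In the last pictures all four bottles are upright, the gripper is clear of everything, and the turquoise and yellow look-alikes are where they were. The push on the tray and the tray's exact position could not be read directly; I judged them from the knob angle, the torque and the pictures. The final network checks were of no use: they did not find the shutter grip, and they gave the eccentric a wrong position. I relied on the pictures and depth readings instead. No other check failed.

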